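# Click the amber filter under the gel camera and take the exposure

## Task

Get the gel imager ready and take the picture: push the filter turret round by its upright tabs, with the fingertips, until the amber filter has clicked in under the camera lens, and let go of it. Then press the green shutter button all the way down and let it come back up. Keep off the filter glass, do not press the shutter before the amber filter is in, and leave the gel tank and everything else on the bench where they stand.

Things in the scene. Friction and masses are not known exactly. Their poses are not given: they have to be found in the camera images.
- imager: fixed gel imager: white base 250 (x) x 320 (y) x 45 mm, pale light panel, steel column at its far side with a dark camera looking straight down, filter turret under the lens. Origin: centre of its underside; x away from its front (which faces the robot), y left. In this frame, mm: column, 27 thick, 314 high, at (106, 35); grey control pod from (-115, -150) to (-5, -74), top at z = 63
- turret (a joint): turret angle in rad, counter-clockwise from above positive, 0 (or 2 pi n) with amber under the lens. Turns endlessly both ways with a spring click-stop every pi/3: a push of about 3 N on a tab; past the middle between two stops it springs on to the next by itself and stays. It starts at any stop but amber (rarely hung up between two), springing into it in the first half second
- turret_axis (a point): centre of the turret's upper face, z = 144 mm. The turret is a flat level wheel, radius 64 mm, 6 mm thick, with six round 25 mm filters 60 degrees apart, centres 42 mm from the axis; counter-clockwise from above: amber, clear, red, green, blue, black. A hub cap 26 mm wide rises to z = 152. The half of the wheel nearest the robot is open from above
- lens_axis (a point): point on the camera's optical axis 5 mm below the lens tube, 42 mm from turret_axis on the side away from the robot (imager +x). The lens tube above it is 38 mm thick from z = 150 to 194 mm, the camera 54 x 54 mm from there to z = 266 mm
- amber_filter (a point): centre of the upper face of the amber (orange-yellow) filter; in place when straight below the lens, at lens_axis in x and y
- amber_tab (a point): middle of the amber tab's top edge, z = 168 mm, 69 mm from the turret axis. Each filter has such an upright tab in its own colour on the rim, on the filter's radius: 62 to 76 mm from the axis, 5 mm thick along the direction of turning, top 24 mm above the wheel; so six tabs 60 degrees apart
- shutter (a joint): travel of the green shutter button in m, 0 released, 0.006 fully down; springs back, 1.5 N at first touch, 5 N fully down
- shutter_top (a point): centre of the top of the green shutter button, 26 mm wide and in a black collar 42 mm wide whose top is 10 mm lower; z = 85 mm, pressed straight down
- gel_tank: loose clear tank with a gel, 80 x 126 x 30 mm, standing on the light panel (z = 47.5 mm) under the lens; origin at the centre of its underside; only to be left alone
- dye_bottle: small amber bottle with black cap, 34 mm wide, 62 mm high, left of the imager; origin at the centre of its underside; leave alone
- marker_red: red marker pen, 136 mm long and 14 mm thick, lying on a notebook to the right; origin at the centre of its underside; leave alone
- forceps: steel forceps 130 x 16 x 9 mm lying on the bench, near left; origin at the centre of its underside; leave alone
- ethanol_bottle: white bottle with red cap, 62 mm wide, 165 mm high, on the left, beside the timer or near the robot; origin at the centre of its underside; leave alone
- buffer_bottle: clear bottle with blue cap, 72 mm wide, 150 mm high, on the left, in the other of these two places; origin at the centre of its underside; leave alone
- filters: the six filter glasses, turning with the turret, flush with the wheel to 1 mm and within 55 mm of its axis; origin on the turret axis at the wheel's underside, x toward amber; not to be touched

How it is judged (in metres and radians):
On the way, in this order (a step that is already met when the one before it is completed fails the run):
1. the amber filter has clicked in under the lens and the turret stands there by itself, let go (horizontal distance between amber_filter and lens_axis below 0.003 m and velocity of joint turret between -0.1 and 0.1 rad/s and contact force between the arm and imager below 0.3 N), for 0.2 s.
2. the shutter button is pressed all the way down with the amber filter in place (value of joint shutter above 0.0045 m and horizontal distance between amber_filter and lens_axis below 0.003 m), for 0.05 s.
At the end, for the whole second after the job is handed in: the amber filter stands clicked in within 3 mm of the lens axis (seen from above) with the turret at rest, the shutter button has been pressed down at least 4.5 of its 6 mm after that and is up again (under 1.5 mm), and the gel tank is within 10 mm of where it stood (horizontal distance between amber_filter and lens_axis below 0.003 m and velocity of joint turret between -0.1 and 0.1 rad/s and value of joint shutter below 0.0015 m and distance of gel_tank from where it was at the start of the episode below 0.01 m); the robot touches nothing.
It fails at once if the shutter is pressed before the amber filter is in place (value of joint shutter above 0.003 m and horizontal distance between amber_filter and lens_axis above 0.004 m).
It fails at once if the filter glass is touched (contact force between the arm and filters above 0.5 N).
It fails at once if the gel tank is shoved more than 10 mm, tipped or lifted (distance of gel_tank from where it was at the start of the episode above 0.01 m or angle between gel_tank's own z axis and vertical above 0.15 rad).
It fails at once if something else on the bench is knocked, picked up or moved more than 20 mm (distance of any of dye_bottle, marker_red, forceps, ethanol_bottle, buffer_bottle from where it was at the start of the episode above 0.02 m).
It also fails if it takes over 61 s, if anything falls off the work surface, if the arm or the gripper's body presses on something with over 40 N, if the wrist force passes 120 N, or if a joint passes its speed limit or range.

## Robot

A 6-joint arm with a two-finger parallel gripper is mounted at the origin on the work surface; the furniture and walls round the work are solid. World frame = base frame: x ahead of the robot, y to its left, z up, the work surface at z = 0. Lengths are in mm, angles in degrees, forces in N, time in s.
With the tool pointing down it reaches from about 375 to 900 mm from the base axis. Payload 3.1 kg.
Tool frame: the origin (TCP) lies between the finger pads; the fingertips stand 25 mm ahead of it and the grasp point (between the pads) lies 6 mm ahead of it; z points along the fingers, x is the direction in which the jaws open and shut, and the axes are right-handed (so a half turn about z gives the same grasp; the last joint's range is limited). The gripper opens to 85 mm and grips with 20 to 120 N. Pads are 22 mm wide; open, the fingers measure 114 mm over their backs; the gripper's body (76 mm by 85 mm) begins 54 mm behind the grasp point. The pads swing forward as they close: fully open they stand 13 mm farther back than shut.
Start: joints at [55.491, 30.224, 82.088, -0, 67.689, -10.227], TCP at [256.975, 569.702, 256.31] pointing down, gripper open.
Joint ranges: [-176.69, 176.69], [-43.24, 126.21], [12.49, 139.97], [-82, 262], [0, 151.66], [-163.58, 163.58]. Speed limits (degrees/s): [159.86, 159.86, 180, 180, 180, 180].

## Interface

Orientations are given as a 3x3 rotation matrix whose columns are the frame's x, y, z axes.
In Python, from station import status, get_image, sign_off, silhouettes, landmark_of gives the robot as it stands.
- The arm moves only by the tool jog_arm, never from a script. Its argument "plan" is a list of rows, each an object with "angular": the turn, a rotation vector about the tool's x, y, z in rad, a list of three; "translation": the shift along the tool's x, y, z in m, a list of three; "grip": the finger opening in m, from 0 to 0.0854. A call has 1 to 12 rows; each row is the pose to reach, as a shift and turn from the pose commanded when the call began, along the tool's axes at that moment; what a row does not reach only later rows make up. A row lasts 1/8 s, in which the tool goes at most 62.5 mm and 10.7 degrees, less where a joint would pass 70% of its speed; a pose out of reach is approached as far as the arm can. A call with a gripper value outside its range is refused whole. The fingers move at their own pace and stop on an object; "squeeze" is the grip in N (left out, the last holds). Time passes only in rows, so rows that repeat a pose let the fingers close. It gives the time, the measured TCP pose, the force and the opening at its end, in the units of the state.
- status.observe(): the state, without advancing time (a new reading comes with each control period).
- get_image(name): name is "side" or "top"; returns a dict with "img" (420x560x3 uint8, blue, green, red), "depth" (420x560 float32, mm along the optical axis (not along the pixel's ray), 0 where there is no reading), "fx", "fy", "cx", "cy" (pixels), "k1" (the pictures are not rectified: a ray, as slopes to the right and down, at radius r is drawn at 1 + k1 r^2 times it, then the intrinsics apply), "camera_from_world" (4x4, takes a point from world to camera coordinates). Camera axes: x right, y down, z forward; pixel columns grow to the right and rows downward; lengths in mm; the calibration is good to about 2 mm. A picture is of the moment at which its call begins.
- sign_off(): hands the job in, once; it reports no verdict.
Trained networks look in the newest picture that a camera, given by its name, has taken for a name from the list of things; names that differ only in an ending like _2 or _b are one class to them, and where a whole thing is asked for, a point or a joint stands for the part that bears it (a point fixed in the world has none). Each returns a list of dicts, best first, with "confidence" (0 to 1); they miss things now and then, are a little off and sometimes report something else, mostly with a low value. They report only what shows in the picture. A call takes as long as a camera call.
- silhouettes(target, camera): "region" (420x560 bool, what is visible of it).
- landmark_of(target, camera): "xyz" ([x, y, z] in mm, in world coordinates, good to about 4 mm: a listed point, or the origin of a listed thing).
The state is a dict: "clock": time; "joint_positions": joint angles; "joint_vel": joint speeds; "joint_torque": joint torques, N m; "tool_pos": TCP position; "orientation": TCP orientation; "wrist_force": force on the tool from outside, world axes, zero at the start; "ft_torque": the same for the moment, N m; "opening": finger opening in mm.
Only numpy, scipy, OpenCV 4.12 (cv2) and the standard library are available. Lean on these libraries where they do the work, as an engineer would, in place of code of your own. Each camera call takes 0.05 s, during which the arm holds its last target.

## Working session

There is one attempt and no reset: what is moved stays moved. The work goes in short steps, Python scripts to look and compute and a tool call to move; the robot and the scene stay as the last step left them, time stands still between calls to the robot, and variables do not carry over. Pictures are saved under pics/ and viewed, and the job is handed in when it is done.

Besides the shell and the picture viewer there is one more tool, called after "Request:" by a JSON object that holds its "fn" and its "kwargs". jog_arm: Moves the arm, as the interface text tells. Its arguments: {"type":"object","properties":{"plan":{"type":"array","items":{"type":"object","properties":{"angular":{"type":"array","items":{"type":"number"}},"translation":{"type":"array","items":{"type":"number"}},"grip":{"type":"number"}}}},"squeeze":{"type":"number"}},"required":["plan"]}

```bash
mkdir -p pics; ls; python3 - <<'E'
from station import *
import cv2
print(status.observe())
for n in("side","top"):
    g=get_image(n); cv2.imwrite(f"pics/{n}0.png",g["img"]); print(n,g["fx"],g["fy"],g["cx"],g["cy"],g["k1"],g["camera_from_world"].round(3).tolist() if hasattr(g["camera_from_world"],'round') else g["camera_from_world"])
    for t in["turret_axis","lens_axis","amber_filter","amber_tab","shutter_top","imager","gel_tank","ethanol_bottle","buffer_bottle","dye_bottle"]:
        try: r=landmark_of(t,n)
        except Exception as e: r=e; print(t,e); continue
        print(t,[(round(d["confidence"],2),[round(float(v),1) for v in d["xyz"]]) for d in r[:2]])
print(status.observe()["clock"])
E
```

```text
pics
{'clock': 0.0, 'joint_positions': array([ 5.54913829e+01,  3.02802673e+01,  8.21579454e+01, -5.35568670e-04,
        6.76888799e+01, -1.02257944e+01]), 'joint_vel': array([ 0.06471327, -0.0184365 , -0.0426581 ,  0.03670447,  0.00106495,
       -0.03153799]), 'joint_torque': array([ 5.37126175e-05, -4.42346442e+01, -1.78027242e+01, -4.40788244e-04,
        8.35234387e-03, -2.83752840e-06]), 'tool_pos': array([256.59778509, 569.15722675, 255.31095126]), 'orientation': array([[ 4.11236493e-01,  9.11527830e-01, -1.24954153e-03],
       [ 9.11526069e-01, -4.11238211e-01, -1.83277280e-03],
       [-2.18448263e-03, -3.85286622e-04, -9.99997540e-01]]), 'wrist_force': array([-0.57546782,  0.49547991,  0.51845566]), 'ft_torque': array([0.0122312 , 0.02514005, 0.02096711]), 'opening': 85.4407431572034}
side 501.2484302019499 501.2484302019499 278.86746577060006 209.68631342921472 -0.01140048201562772 [[0.998, 0.067, 0.012, -494.914], [0.038, -0.409, -0.912, 96.461], [-0.056, 0.91, -0.411, 1914.238], [0.0, 0.0, 0.0, 1.0]]
turret_axis [(0.96, [556.5, 45.7, 145.3])]
lens_axis [(0.73, [603.6, 
[... 388 characters left out ...]
, [570.3, 4.0, 2.2])]
top 488.26360139503873 488.26360139503873 278.6010214456969 212.67616480634118 -0.0812801732726573 [[0.053, -0.999, -0.006, 11.686], [-0.976, -0.05, -0.214, 511.308], [0.213, 0.017, -0.977, 1360.138], [0.0, 0.0, 0.0, 1.0]]
turret_axis [(0.57, [555.8, 43.2, 142.8])]
lens_axis [(0.76, [603.9, 36.8, 144.9])]
amber_filter [(0.76, [535.4, 84.1, 144.2])]
amber_tab [(0.89, [524.9, 102.7, 169.0]), (0.61, [703.9, 326.4, 0.4])]
shutter_top [(0.37, [478.1, -101.1, 84.4])]
imager [(0.61, [567.5, 5.8, 1.1])]
gel_tank []
ethanol_bottle [(0.96, [294.3, 438.8, -1.0])]
buffer_bottle [(0.64, [705.4, 326.2, 0.6])]
dye_bottle [(0.44, [537.3, 82.9, 146.2]), (0.42, [569.3, 332.6, -1.2])]
1.1
```

View pics/side0.png

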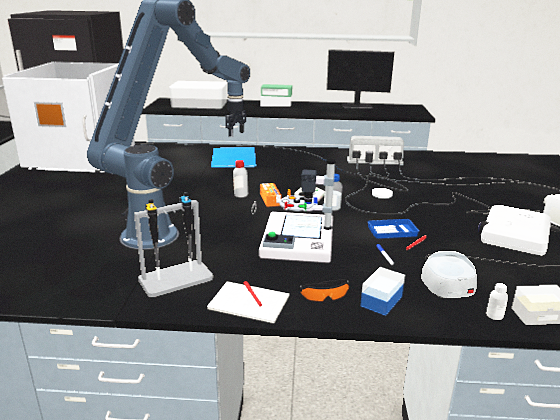

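View pics/top0.png

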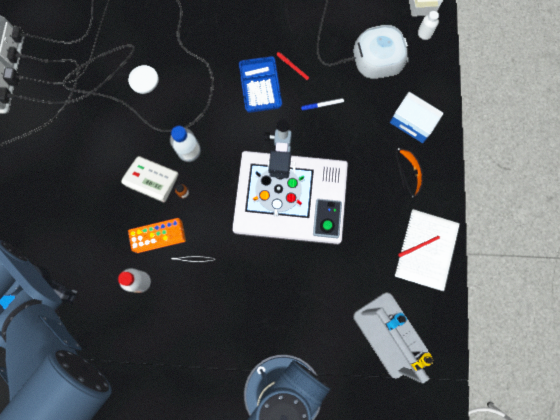

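```bash
cat > h.py <<'E'
from station import *
import cv2,numpy as np
def proj(g,P):
    P=np.atleast_2d(P); T=np.array(g["camera_from_world"]); c=P@T[:3,:3].T+T[:3,3]
    s=c[:,:2]/c[:,2:]; s=s*(1+g["k1"]*(s**2).sum(1,keepdims=True))
    return s*[g["fx"],g["fy"]]+[g["cx"],g["cy"]]
E
python3 - <<'E'
from h import *
import math
A=np.array([557,44]);L=np.array([603.7,36.4]);yaw=math.atan2(*(L-A)[::-1]);print("yaw",math.degrees(yaw),np.linalg.norm(L-A))
tp=get_image("top"); sd=get_image("side")
t=np.array([525,102.4]);print("tab ang",math.degrees(math.atan2(*(t-A)[::-1])),np.linalg.norm(t-A))
for n,g in(("side",sd),("top",tp)):
    c=proj(g,[557,44,144]); print(n,c)
    x,y=map(int,c[0]); im=g["img"][max(0,y-100):y+110,x-140:x+140]
    cv2.imwrite(f"pics/{n}1.png",cv2.resize(im,None,fx=2.8,fy=2.8,interpolation=cv2.INTER_CUBIC))
print(status.observe()["clock"])
E
```

```text
yaw -9.243333151158348 47.314374137253516
tab ang 118.72032679786948 66.59249206930163
side [[296.47482744 201.23890466]]
top [[277.26677211 188.94505206]]
1.2
```

View pics/side1.png

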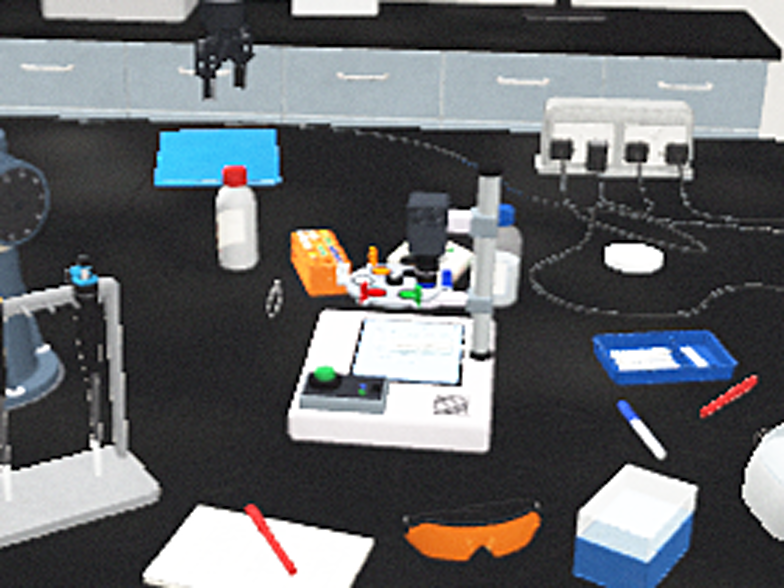

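View pics/top1.png

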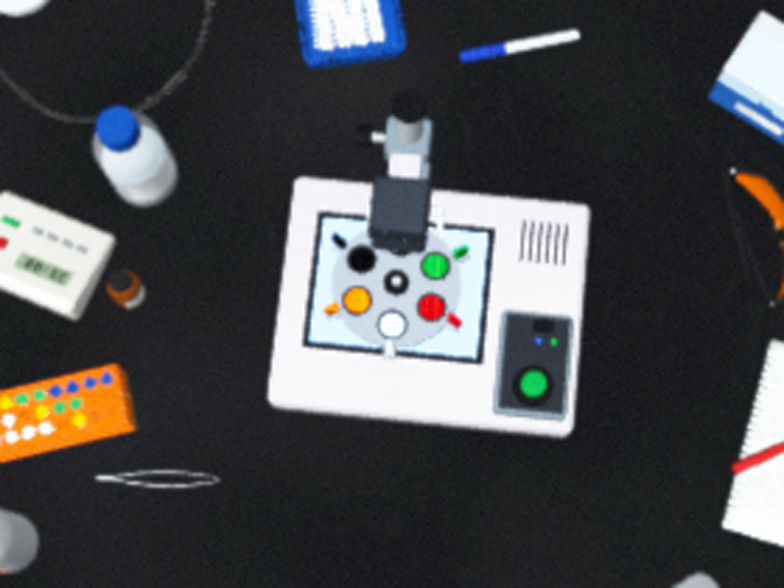

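```bash
python3 - <<'E'
from h import *
from scipy.optimize import least_squares
tp=get_image("top"); sd=get_image("side")
# refine blobs in top
z=lambda p:np.array(p)/2.8+[137,88]-0.32
F={60:(361,259),120:(357,300),180:(392,324),240:(432,307),300:(436,265)}
C=[((125,160),(297,180)),((125,-160),(590,209))]
def model(p,g=tp):
    r=lambda a:np.radians(a)
    t=[[p[0]+42*np.cos(r(a)+p[2]),p[1]+42*np.sin(r(a)+p[2]),144] for a in F]
    return proj(g,t)
obs=np.array([z(v) for v in F.values()])
f=least_squares(lambda p:(model(p)-obs).ravel(),[556,44,-.05]);print("filters",f.x[:2],np.degrees(f.x[2]),f.fun.round(1))
def base(p):
    c,s=np.cos(p[2]),np.sin(p[2]); return proj(tp,[[p[0]+c*a-s*b,p[1]+s*a+c*b,45] for (a,b),_ in C])
ob=np.array([z(v) for _,v in C])
f2=least_squares(lambda p:(base(p)-ob).ravel(),[570,6,-.05]);print("base",f2.x[:2],np.degrees(f2.x[2]),f2.fun.round(1))
def ray(g,uv):
    T=np.array(g["camera_from_world"]);k=np.array([[g["fx"],0,g["cx"]],[0,g["fy"],g["cy"]],[0,0,1]])
    u=cv2.undistortPoints(np.array([[uv]],float),k,np.array([g["k1"],0,0,0]))[0,0]
    return -T[:3,:3].T@T[:3,3],T[:3,:3].T@np.array([u[0],u[1],1])
def atz(g,uv,h): o,d=ray(g,uv); return (o+d*(h-o[2])/d[2]).round(1)
# green button
for n,g in(("top",tp),("side",sd)):
    h=cv2.cvtColor(g["img"],cv2.COLOR_BGR2HSV); m=cv2.inRange(h,(45,120,60),(80,255,255))
    k,l,st,ce=cv2.connectedComponentsWithStats(m)
    for i in range(1,k):
        if st[i,4]>12: print(n,st[i],ce[i].round(1),"z82",atz(g,ce[i],84),"z",atz(g,ce[i],144))
# amber tab tops per depth
o=status.observe();print(o["clock"],proj(tp,o["tool_pos"]),proj(sd,o["tool_pos"]))
# depth around tip in side: lowest gripper point
d=sd["depth"]; u,v=proj(sd,o["tool_pos"])[0].astype(int); print(d[v-10:v+22:2,u-12:u+14:3].astype(int))
E
```

```text
filters [558.05518826  41.35817194] -2.3362305299038315 [ 0.2 -0.1  0.1  0.   0.1  0.1 -0.2 -0.1 -0.3  0.1]
base [560.46810786   5.19790501] -3.000954941465875 [-0.7 -0.1  0.7  0.1]
top [299 176   5   4  15] [300.9 177.5] z82 [610.9 -20.8  84. ] z [593.1 -19.2 144. ]
top [288 179   9   9  62] [292.  182.6] z82 [594.2   3.9  84. ] z [577.    4.4 144. ]
top [322 220  11  10  84] [327.1 224.5] z82 [ 476.5 -100.8   84. ] z [464.6 -95.8 144. ]
side [299 203   8   7  27] [302.9 205.7] z82 [580.6 141.5  84. ] z [581.9   5.  144. ]
side [268 232   8   5  33] [271.6 234.1] z82 [ 477.3 -114.9   84. ] z [ 486.3 -232.1  144. ]
1.3 [[ 56.34578325 284.8688097 ]] [[236.11740626 131.61468426]]
[[3831 2225 2223 2268 2277 2325 2313 2336 3776]
 [3788 3799 2231 2251 3826 2340 2333 3808 3793]
 [3839 2272 2239 2260 3796 2350 2332 3810 3815]
 [3822 2228 2248 3795 3775 2343 2328 3809 3811]
 [3820 3798 2263 3817 3831 2357 2329 3825 3821]
 [3831 3849 2250 3825 3867 2361 2359 3798 3823]
 [3840 3877 2260 3816 3837 3844 3849 3831 3821]
 [3848 3832 2262 3815 3841 3855 3831 3858 3834]
 [3875 3840 3872 3874 3849 3849 3833 3856 3885]
 [3874 3873 3891 3843 3856 3871 3869 3873 3873]
 [3911 3906 3908 3902 3856 3878 3883 3865 3864]
 [3887 3899 3889 3883 3878 3864 3885 3850 3909]
 [2973 2985 3010 2985 3005 2983 2989 2986 2981]
 [2952 2924 2923 2927 2931 2936 2922 2943 2921]
 [2898 2894 2893 2886 2913 2907 2893 2899 2904]
 [2863 2829 2864 2854 2853 2847 2859 2858 2874]]
```

Request:
{"fn": "jog_arm", "kwargs": {"plan": [{"translation": [-0.03, 0.033, 0], "angular": [0, 0, -0.03], "grip": 0}, {"translation": [-0.07, 0.075, 0], "angular": [0, 0, -0.07], "grip": 0}, {"translation": [-0.11, 0.117, 0], "angular": [0, 0, -0.11], "grip": 0}, {"translation": [-0.15, 0.16, 0], "angular": [0, 0, -0.15], "grip": 0}, {"translation": [-0.19, 0.203, 0], "angular": [0, 0, -0.19], "grip": 0}, {"translation": [-0.23, 0.246, 0], "angular": [0, 0, -0.23], "grip": 0}, {"translation": [-0.27, 0.289, 0], "angular": [0, 0, -0.27], "grip": 0}, {"translation": [-0.31, 0.331, 0], "angular": [0, 0, -0.31], "grip": 0}, {"translation": [-0.35, 0.374, 0], "angular": [0, 0, -0.35], "grip": 0}, {"translation": [-0.385, 0.411, 0], "angular": [0, 0, -0.38], "grip": 0}, {"translation": [-0.4076, 0.4356, 0], "angular": [0, 0, -0.38], "grip": 0}, {"translation": [-0.4076, 0.4356, 0], "angular": [0, 0, -0.38], "grip": 0}]}}

```text
clock: 2.8
tool_pos: [487.8, 16.8, 256.5]
orientation: [[0.048, 0.999, 0.002], [0.999, -0.048, -0.0], [-0.0, 0.002, -1.0]]
wrist_force: [0.2, 1.4, 0.7]
opening: -0.4
```

```bash
cat >> h.py <<'E'
def atz(g,uv,h):
    T=np.array(g["camera_from_world"]);k=np.array([[g["fx"],0,g["cx"]],[0,g["fy"],g["cy"]],[0,0,1]])
    u=cv2.undistortPoints(np.array([[uv]],float),k,np.array([g["k1"],0,0,0]))[0,0]
    o=-T[:3,:3].T@T[:3,3];d=T[:3,:3].T@np.array([u[0],u[1],1]); return (o+d*(h-o[2])/d[2]).round(1)
def snap(tag,P=(530,30,190),w=70,hh=52,names=("side","top"),marks=()):
    for n in names:
        g=get_image(n); x,y=proj(g,P)[0].astype(int); s=5
        im=cv2.resize(g["img"][y-hh:y+hh,x-w:x+w],None,fx=s,fy=s,interpolation=cv2.INTER_CUBIC)
        for m in marks:
            q=(proj(g,m)[0]-[x-w,y-hh]+.5)*s; cv2.circle(im,tuple(int(v) for v in q),3,(255,0,255),-1)
        cv2.imwrite(f"pics/{n}_{tag}.png",im)
E
python3 - <<'E'
from h import *
o=status.observe();print(o["clock"],o["tool_pos"].round(1),o["wrist_force"].round(1))
p=o["tool_pos"]
snap("a",marks=[p+[0,0,-25],p+[0,0,0],[489,44.5,168],[524,101,168]])
E
```

```text
2.8 [487.8  16.8 256.5] [0.2 1.4 0.7]
```

View pics/side_a.png

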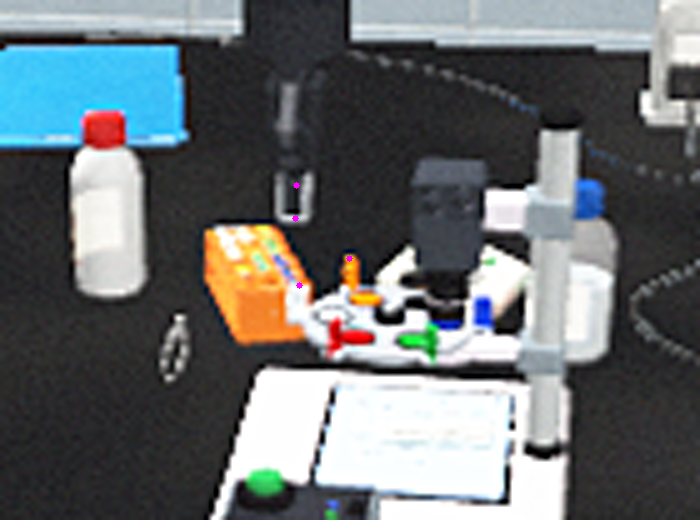

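View pics/top_a.png

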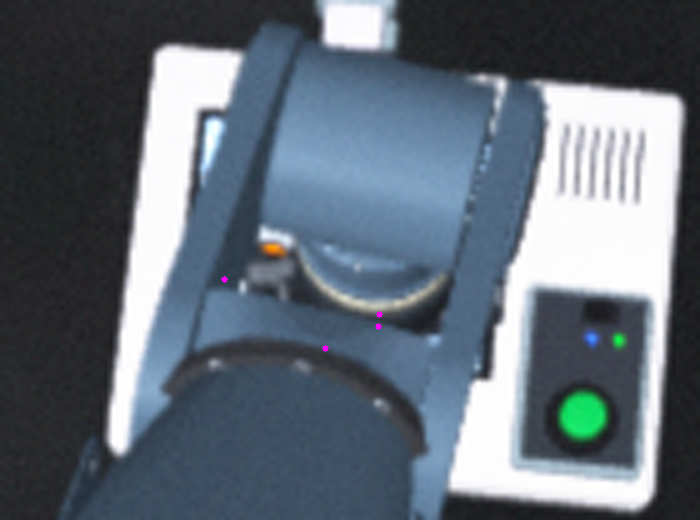

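Request:
{"fn": "jog_arm", "kwargs": {"plan": [{"translation": [0, 0, 0.025], "grip": 0}, {"translation": [0, 0, 0.05], "grip": 0}, {"translation": [0, 0, 0.068], "grip": 0}, {"translation": [0, 0, 0.075], "grip": 0}, {"translation": [0, 0, 0.075], "grip": 0}, {"translation": [0, 0, 0.075], "grip": 0}]}}

```text
$.plan[0]: bad value
```

```bash
python3 - <<'E'
from h import *
o=status.observe();print(o["clock"],o["tool_pos"].round(1),o["wrist_force"].round(1))
p=o["tool_pos"]
snap("b",names=("side",),marks=[p+[0,0,-25],p+[0,0,0]])
E
```

```text
2.9 [486.   19.2 256.2] [-0.7  0.  -0. ]
```

View pics/side_b.png

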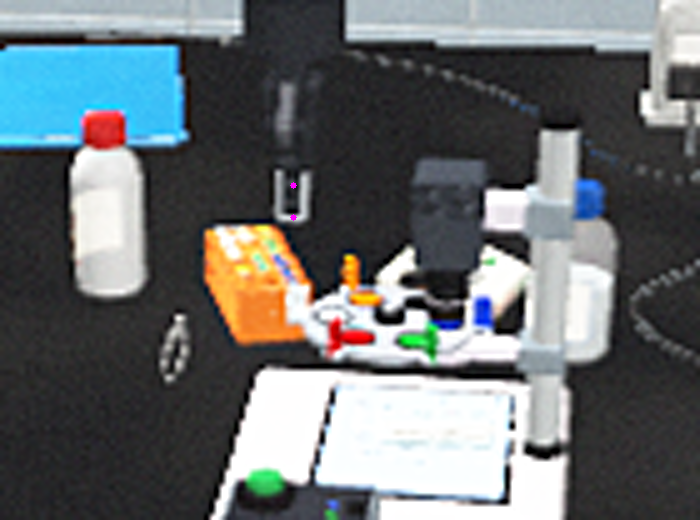

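The call was refused since angular is required; the finger still hovers at (293, 218). Descending now.

Request:
{"fn": "jog_arm", "kwargs": {"plan": [{"translation": [0, 0, 0.025], "angular": [0, 0, 0], "grip": 0}, {"translation": [0, 0, 0.05], "angular": [0, 0, 0], "grip": 0}, {"translation": [0, 0, 0.068], "angular": [0, 0, 0], "grip": 0}, {"translation": [0, 0, 0.075], "angular": [0, 0, 0], "grip": 0}, {"translation": [0, 0, 0.075], "angular": [0, 0, 0], "grip": 0}, {"translation": [0, 0, 0.075], "angular": [0, 0, 0], "grip": 0}]}}

```text
clock: 3.7
tool_pos: [486.8, 19.3, 182.0]
orientation: [[0.043, 0.999, 0.001], [0.999, -0.043, -0.0], [-0.0, 0.001, -1.0]]
wrist_force: [0.7, -1.5, 0.6]
opening: 0.2
```

```bash
python3 - <<'E'
from h import *
o=status.observe();print(o["clock"],o["tool_pos"].round(1),o["wrist_force"].round(1))
p=o["tool_pos"]
snap("c",names=("side",),marks=[p+[0,0,-25],p+[0,0,0]])
E
```

```text
3.7 [486.8  19.3 182. ] [ 0.7 -1.5  0.6]
```

View pics/side_c.png

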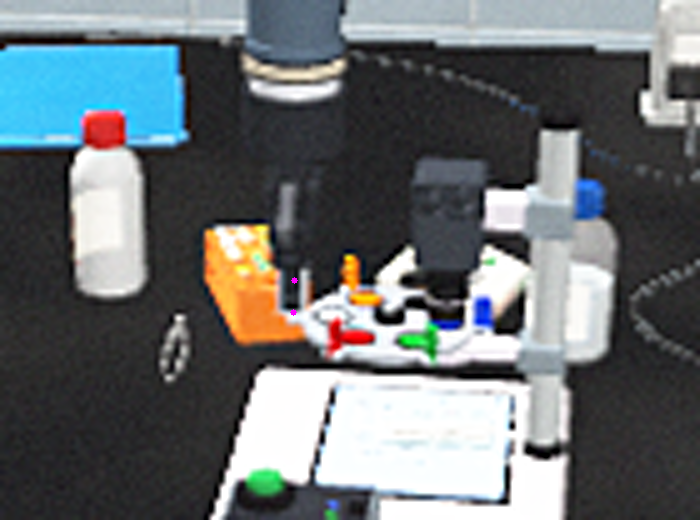

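Request:
{"fn": "jog_arm", "kwargs": {"plan": [{"translation": [0.0062, -0.002, 0], "angular": [0, 0, 0], "grip": 0}, {"translation": [0.0125, -0.0035, 0], "angular": [0, 0, 0], "grip": 0}, {"translation": [0.019, -0.0043, 0], "angular": [0, 0, 0], "grip": 0}, {"translation": [0.0256, -0.0046, 0], "angular": [0, 0, 0], "grip": 0}, {"translation": [0.0321, -0.0045, 0], "angular": [0, 0, 0], "grip": 0}, {"translation": [0.0386, -0.0036, 0], "angular": [0, 0, 0], "grip": 0}, {"translation": [0.0451, -0.0022, 0], "angular": [0, 0, 0], "grip": 0}, {"translation": [0.0513, -0.0003, 0], "angular": [0, 0, 0], "grip": 0}, {"translation": [0.0543, 0.0009, 0], "angular": [0, 0, 0], "grip": 0}, {"translation": [0.0543, 0.0009, 0], "angular": [0, 0, 0], "grip": 0}, {"translation": [0.0543, 0.0009, 0], "angular": [0, 0, 0], "grip": 0}]}}

```text
clock: 5.12
tool_pos: [489.6, 73.3, 181.3]
orientation: [[0.044, 0.999, -0.0], [0.999, -0.044, 0.0], [0.0, -0.0, -1.0]]
wrist_force: [-0.2, 0.5, 0.0]
opening: -0.0
```

```bash
python3 - <<'E'
from h import *
o=status.observe();print(o["clock"],o["tool_pos"].round(1),o["wrist_force"].round(1))
p=o["tool_pos"]
snap("d",marks=[p+[0,0,-25],p+[0,0,0]])
for n in("side","top"):print([(round(d["confidence"],2),d["xyz"]) for d in landmark_of("amber_tab",n)])
E
```

```text
5.125 [489.6  73.3 181.3] [-0.2  0.5  0. ]
[(0.85, [589.8, 99.1, 169.7])]
[]
```

View pics/side_d.png

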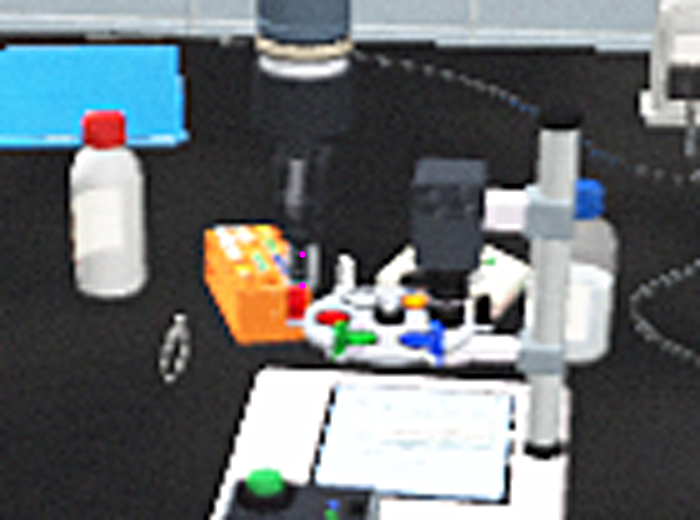

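View pics/top_d.png

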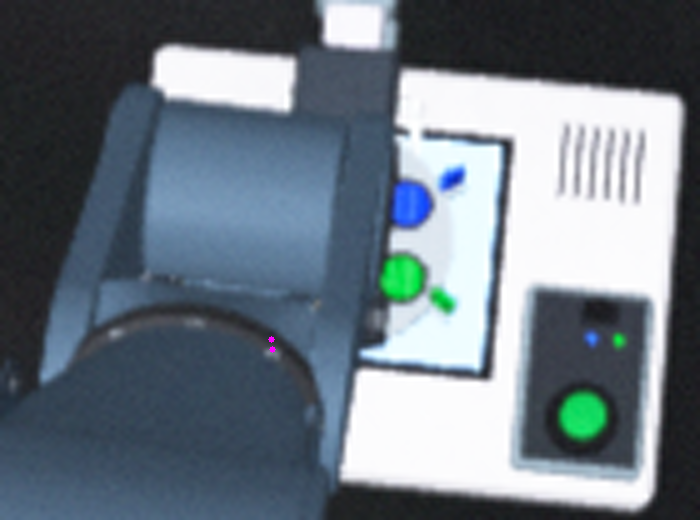

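Request:
{"fn": "jog_arm", "kwargs": {"plan": [{"translation": [0, 0, -0.02], "angular": [0, 0, 0], "grip": 0}, {"translation": [0, 0, -0.04], "angular": [0, 0, 0], "grip": 0}, {"translation": [-0.005, 0, -0.04], "angular": [0, 0, 0], "grip": 0}, {"translation": [-0.03, 0, -0.04], "angular": [0, 0, 0], "grip": 0}, {"translation": [-0.0543, -0.0009, -0.04], "angular": [0, 0, 0], "grip": 0}, {"translation": [-0.0543, -0.0009, -0.04], "angular": [0, 0, 0], "grip": 0}, {"translation": [-0.0543, -0.0009, -0.03], "angular": [0, 0, 0], "grip": 0}, {"translation": [-0.0543, -0.0009, -0.01], "angular": [0, 0, 0], "grip": 0}, {"translation": [-0.0543, -0.0009, 0], "angular": [0, 0, 0], "grip": 0}, {"translation": [-0.0543, -0.0009, 0], "angular": [0, 0, 0], "grip": 0}, {"translation": [-0.0543, -0.0009, 0], "angular": [0, 0, 0], "grip": 0}]}}

```text
clock: 6.7
tool_pos: [486.7, 19.2, 181.5]
orientation: [[0.043, 0.999, 0.0], [0.999, -0.043, -0.0], [-0.0, 0.0, -1.0]]
wrist_force: [-0.6, 0.5, 0.5]
opening: 0.1
```

```bash
python3 - <<'E'
from h import *
o=status.observe();print(o["clock"],o["tool_pos"].round(1),o["wrist_force"].round(1))
p=o["tool_pos"]
snap("e",names=("side",),marks=[p+[0,0,-25],p+[0,0,0]])
E
```

```text
6.7 [486.7  19.2 181.5] [-0.6  0.5  0.5]
```

View pics/side_e.png

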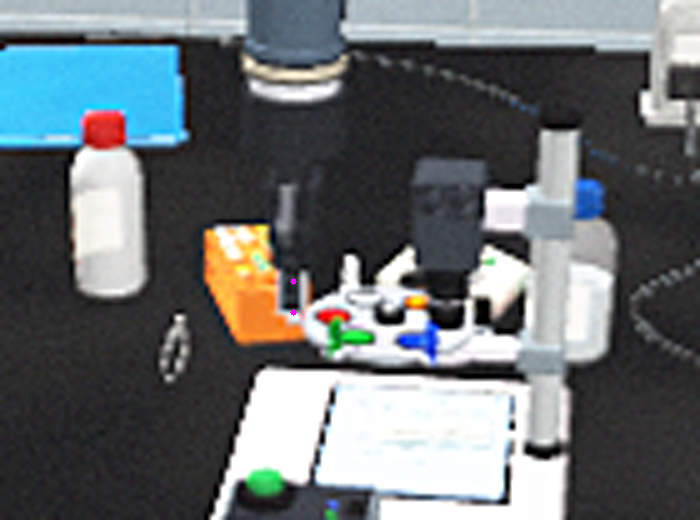

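Finger at (293, 312) in front of the green tab and before the red tab; turret has moved one stop. Second identical stroke, then lift.

Request:
{"fn": "jog_arm", "kwargs": {"plan": [{"translation": [0.0062, -0.002, 0], "angular": [0, 0, 0], "grip": 0}, {"translation": [0.0125, -0.0035, 0], "angular": [0, 0, 0], "grip": 0}, {"translation": [0.019, -0.0043, 0], "angular": [0, 0, 0], "grip": 0}, {"translation": [0.0256, -0.0046, 0], "angular": [0, 0, 0], "grip": 0}, {"translation": [0.0321, -0.0045, 0], "angular": [0, 0, 0], "grip": 0}, {"translation": [0.0386, -0.0036, 0], "angular": [0, 0, 0], "grip": 0}, {"translation": [0.0451, -0.0022, 0], "angular": [0, 0, 0], "grip": 0}, {"translation": [0.0513, -0.0003, 0], "angular": [0, 0, 0], "grip": 0}, {"translation": [0.0543, 0.0009, 0], "angular": [0, 0, 0], "grip": 0}, {"translation": [0.0543, 0.0009, 0], "angular": [0, 0, 0], "grip": 0}, {"translation": [0.0543, 0.0009, -0.02], "angular": [0, 0, 0], "grip": 0}, {"translation": [0.0543, 0.0009, -0.05], "angular": [0, 0, 0], "grip": 0}]}}

```text
clock: 8.25
tool_pos: [488.8, 73.2, 231.0]
orientation: [[0.044, 0.999, -0.003], [0.999, -0.044, 0.0], [0.0, -0.003, -1.0]]
wrist_force: [0.4, -0.3, 0.7]
opening: 0.1
```

```bash
python3 - <<'E'
from h import *
o=status.observe();print(o["clock"],o["tool_pos"].round(1),o["wrist_force"].round(1))
p=o["tool_pos"]
snap("f",marks=[p+[0,0,-25],p+[0,0,0]])
for n in("side","top"):
  for t in("amber_filter","amber_tab","shutter_top"):print(n,t,[(round(d["confidence"],2),d["xyz"]) for d in landmark_of(t,n)])
E
```

```text
8.25 [488.8  73.2 231. ] [ 0.4 -0.3  0.7]
side amber_filter [(0.85, [597.5, 41.2, 146.7])]
side amber_tab [(0.56, [625.6, 35.8, 170.1])]
side shutter_top [(0.44, [478.6, -103.3, 80.8])]
top amber_filter [(0.94, [599.2, 45.7, 147.6])]
top amber_tab [(0.69, [627.5, 40.3, 171.0])]
top shutter_top [(0.44, [478.2, -100.4, 85.1])]
```

View pics/side_f.png

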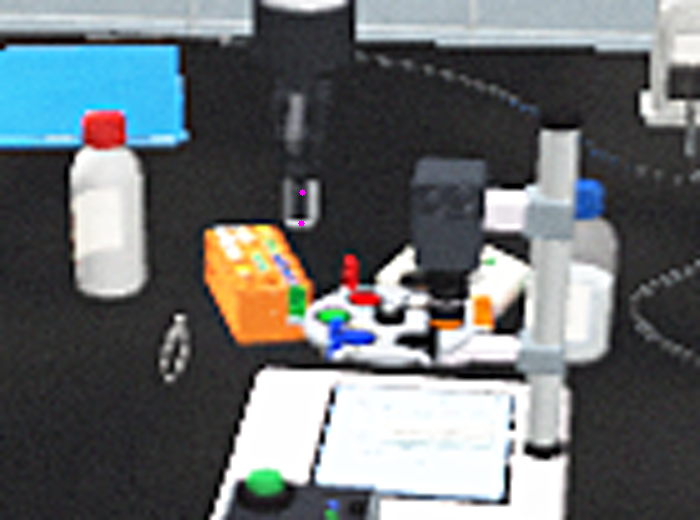

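View pics/top_f.png

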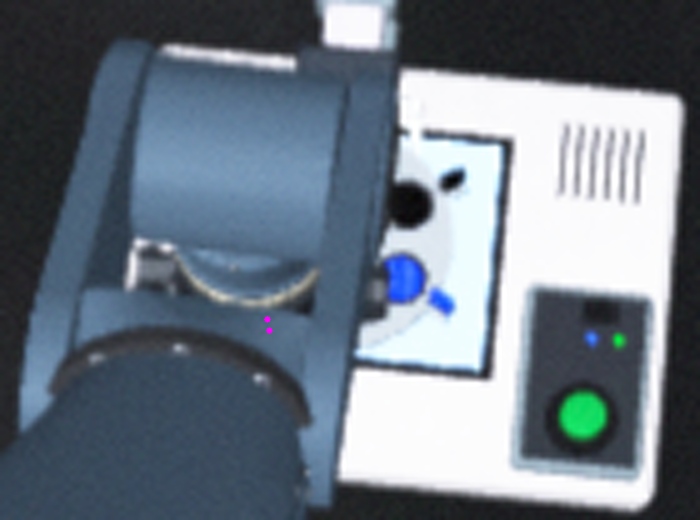

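Request:
{"fn": "jog_arm", "kwargs": {"plan": [{"translation": [-0.03, -0.001, 0], "angular": [0, 0, 0], "grip": 0}, {"translation": [-0.075, -0.0025, 0], "angular": [0, 0, 0], "grip": 0}, {"translation": [-0.12, -0.004, 0], "angular": [0, 0, 0], "grip": 0}, {"translation": [-0.155, -0.005, 0], "angular": [0, 0, 0], "grip": 0}, {"translation": [-0.1754, -0.0053, 0.01], "angular": [0, 0, 0], "grip": 0}, {"translation": [-0.1754, -0.0053, 0.04], "angular": [0, 0, 0], "grip": 0}, {"translation": [-0.1754, -0.0053, 0.07], "angular": [0, 0, 0], "grip": 0}, {"translation": [-0.1754, -0.0053, 0.095], "angular": [0, 0, 0], "grip": 0}, {"translation": [-0.1754, -0.0053, 0.11], "angular": [0, 0, 0], "grip": 0}, {"translation": [-0.1754, -0.0053, 0.112], "angular": [0, 0, 0], "grip": 0}, {"translation": [-0.1754, -0.0053, 0.112], "angular": [0, 0, 0], "grip": 0}]}}

```text
clock: 10.02
tool_pos: [476.7, -101.8, 119.2]
orientation: [[0.044, 0.999, -0.0], [0.999, -0.044, 0.0], [0.0, -0.0, -1.0]]
wrist_force: [-0.3, 0.6, -0.4]
opening: 0.0
```

```bash
python3 - <<'E'
from h import *
o=status.observe();print(o["clock"],o["tool_pos"].round(1),o["wrist_force"].round(1))
p=o["tool_pos"]
snap("g",P=(500,-60,120),marks=[p+[0,0,-25],p+[0,0,0]])
E
```

```text
10.025 [ 476.7 -101.8  119.2] [-0.3  0.6 -0.4]
```

View pics/side_g.png

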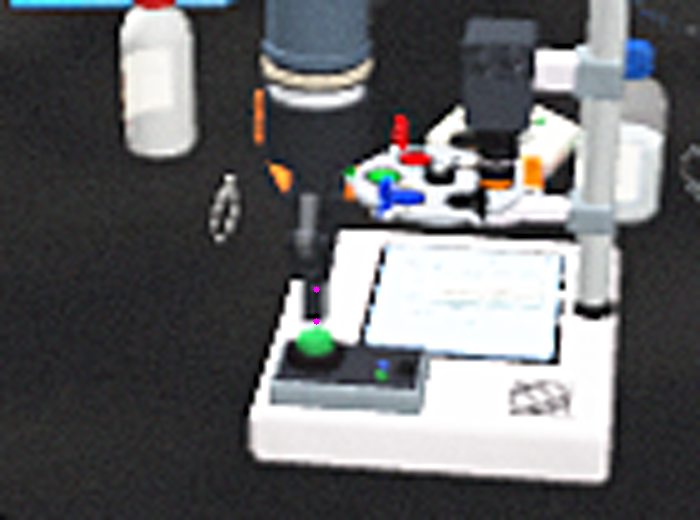

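View pics/top_g.png

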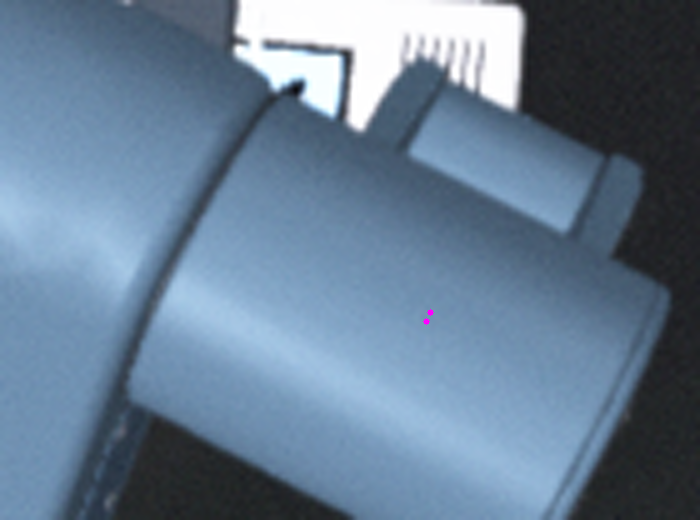

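Request:
{"fn": "jog_arm", "kwargs": {"plan": [{"translation": [0, 0, 0.006], "angular": [0, 0, 0], "grip": 0}, {"translation": [0, 0, 0.01], "angular": [0, 0, 0], "grip": 0}, {"translation": [0, 0, 0.013], "angular": [0, 0, 0], "grip": 0}, {"translation": [0, 0, 0.0145], "angular": [0, 0, 0], "grip": 0}, {"translation": [0, 0, 0.0145], "angular": [0, 0, 0], "grip": 0}, {"translation": [0, 0, 0.0145], "angular": [0, 0, 0], "grip": 0}]}}

```text
clock: 10.88
tool_pos: [476.9, -101.8, 105.0]
orientation: [[0.044, 0.999, 0.0], [0.999, -0.044, -0.0], [-0.0, 0.0, -1.0]]
wrist_force: [0.5, 0.5, 4.4]
opening: -0.3
```

Request:
{"fn": "jog_arm", "kwargs": {"plan": [{"translation": [0, 0, 0.001], "angular": [0, 0, 0], "grip": 0}, {"translation": [0, 0, 0.002], "angular": [0, 0, 0], "grip": 0}, {"translation": [0, 0, 0.002], "angular": [0, 0, 0], "grip": 0}, {"translation": [0, 0, 0.002], "angular": [0, 0, 0], "grip": 0}]}}

```text
clock: 11.38
tool_pos: [476.9, -101.8, 103.9]
orientation: [[0.044, 0.999, 0.001], [0.999, -0.044, -0.0], [-0.0, 0.001, -1.0]]
wrist_force: [-0.9, 1.5, 13.1]
opening: -0.3
```

Bottomed out (13 N, arm stopped at 103.9). Release, rise and back off toward the robot's left for a clear view.

Request:
{"fn": "jog_arm", "kwargs": {"plan": [{"translation": [0, 0, -0.005], "angular": [0, 0, 0], "grip": 0}, {"translation": [0, 0, -0.02], "angular": [0, 0, 0], "grip": 0}, {"translation": [0, 0, -0.06], "angular": [0, 0, 0], "grip": 0}, {"translation": [0, 0, -0.11], "angular": [0, 0, 0], "grip": 0}, {"translation": [0, 0, -0.15], "angular": [0, 0, 0], "grip": 0}, {"translation": [0, -0.02, -0.16], "angular": [0, 0, 0], "grip": 0}, {"translation": [-0.04, -0.02, -0.16], "angular": [0, 0, 0], "grip": 0}, {"translation": [-0.08, -0.02, -0.16], "angular": [0, 0, 0], "grip": 0}, {"translation": [-0.12, -0.02, -0.16], "angular": [0, 0, 0], "grip": 0}, {"translation": [-0.15, -0.02, -0.16], "angular": [0, 0, 0], "grip": 0}, {"translation": [-0.15, -0.02, -0.16], "angular": [0, 0, 0], "grip": 0}, {"translation": [-0.15, -0.02, -0.16], "angular": [0, 0, 0], "grip": 0}]}}

```text
clock: 12.88
tool_pos: [449.6, -249.7, 262.7]
orientation: [[0.044, 0.999, -0.001], [0.999, -0.044, 0.002], [0.001, -0.001, -1.0]]
wrist_force: [0.4, 0.5, -0.4]
opening: 0.1
```

```bash
python3 - <<'E'
from h import *
o=status.observe();print(o["clock"],o["tool_pos"].round(1),o["wrist_force"].round(1))
snap("h",P=(540,0,120))
for n in("side","top"):
  for t in("amber_filter","amber_tab","lens_axis","shutter_top","gel_tank"):print(n,t,[(round(d["confidence"],2),[round(float(v)) for v in d["xyz"]]) for d in landmark_of(t,n)])
E
```

```text
12.875 [ 449.6 -249.7  262.7] [ 0.4  0.5 -0.4]
side amber_filter [(0.91, [599, 42, 148])]
side amber_tab [(0.74, [567, 337, 0]), (0.58, [626, 36, 169])]
side lens_axis [(0.56, [604, 36, 144])]
side shutter_top [(0.37, [479, -103, 82])]
side gel_tank [(0.8, [600, 38, 48])]
top amber_filter [(0.68, [596, 46, 146])]
top amber_tab [(0.69, [630, 36, 171])]
top lens_axis [(0.78, [600, 38, 147]), (0.19, [557, 43, 141])]
top shutter_top [(0.45, [477, -102, 86])]
top gel_tank [(0.57, [569, 331, 1])]
```

View pics/side_h.png

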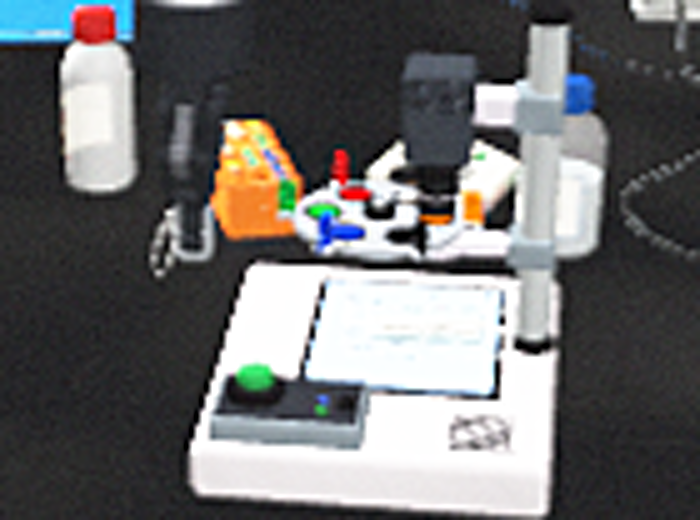

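View pics/top_h.png

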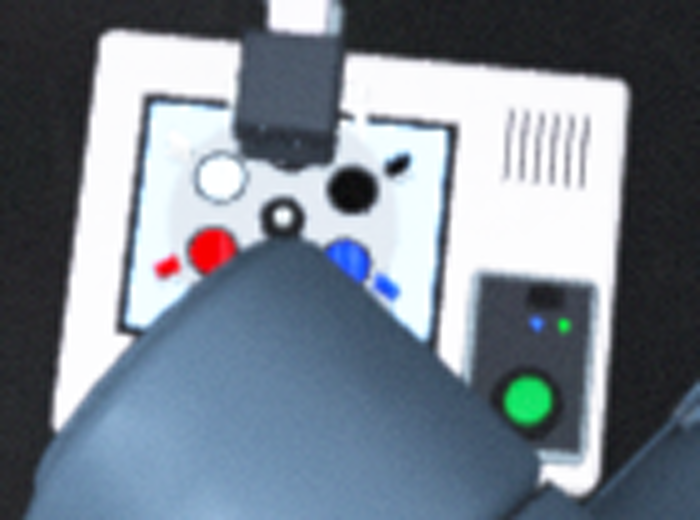

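The side view shows amber under the lens at (437, 217) and the green button up at (257, 377). In the top view the clear, black, red and blue filters sit at the stop positions, and nothing else has moved.

```bash
python3 -c "
from station import *
print(sign_off()); print(status.observe()['clock'])"
```

```text
the job is handed in; nothing more can be done
None
the job is handed in; nothing more can be done
```

The amber filter is clicked in under the lens, the shutter has been pressed all the way and released, and the job is handed in. It took about 13 s of the 61 s allowed.

**What I did:** Amber started two stops away, with blue under the lens. I pushed the turret clockwise twice with the closed fingertips, first on the clear tab and then on the red one. It sprang on by itself each time, and I lifted clear before going to the shutter. The button bottomed out at about 13 N with the fingers 6 mm below first touch, and then I backed off.

**Last checks:**
- **Amber filter:** both views show amber under the lens and the other filters at their stops.
- **Shutter button:** it is back up, measured at about 82–86 mm against 85 mm.
- **Contact:** the wrist force was near zero with the arm clear.
- **Gel tank:** the side camera puts it within 2 mm of where it started.

**Disagreements:**
- **Amber position:** the networks put amber about 8 mm from the lens axis, mostly in y. They had the same offset before any move, and their error is about 4 mm per point. I relied instead on my own fit of the wheel in the picture at the start, and on the turret resting at a stop.
- **Top camera and gel tank:** its only gel tank detection was plainly something else (at the dye bottle's place), so the tank check rests on the side view.

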